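# Clamp a lino block for carving in a ratchet bench clamp

### The arm

A 6-joint arm with a two-finger parallel gripper is mounted at the origin on the work surface. World frame = base frame: x ahead of the robot, y to its left, z up, the work surface at z = 0. Lengths are in mm, angles in rad, forces in N, time in s.
With the tool pointing down it reaches from about 275 to 725 mm from the base axis. Payload 5.6 kg.
Tool frame: the origin (TCP) lies between the finger pads; the fingertips stand manip.tip_reach ahead of it and the grasp point (between the pads) lies 2 mm behind it (manip.tip_reach is the distance from the TCP to the fingertips, in mm); z points along the fingers, y is the line along which they close (so a half turn about z gives the same grasp; the last joint's range is limited). The gripper opens to 85 mm and grips with 20 to 120 N. Pads are 22 mm wide; open, the fingers measure 114 mm over their backs; the gripper's body (76 mm by 85 mm) begins 54 mm behind the grasp point. The pads swing forward as they close: fully open they stand 13 mm farther back than shut.
Start: joints at [-0.982, 0.255, 0.108, 0, -1.424, -0.285], TCP at [164.551, -524.801, 216.683] pointing down, gripper open.
Joint ranges: [-2.95, 2.95], [-1.21, 1.97], [-1.09, 1.5], [-2.87, 1.71], [-2.94, -0.07], [-3.05, 3.05]. Speed limits (rad/s): [2.57, 2.57, 3.14, 3.14, 3.14, 3.14].

### API

Orientations are given as a unit quaternion [x, y, z, w].
In Python, from plant import manip, vision, ticket gives the robot as it stands.
- The arm moves only by the shell command python3 -m creep 'ROWS' [FORCE]. ROWS is JSON, a list of rows, each a list of 3 entries, a list of its own where there are three numbers: the shift along the tool's x, y, z in mm, then the turn, a rotation vector about the tool's x, y, z in degrees, then the finger opening in mm, from 0 to 85.4. A call has 1 to 12 rows; each row is the pose to reach, as a shift and turn from the pose commanded when the call began, along the tool's axes at that moment; what a row does not reach only later rows make up. A row lasts 1/10 s, in which the tool goes at most 50 mm and 8.59 degrees, less where a joint would pass 70% of its speed; a pose out of reach is approached as far as the arm can. A call with a gripper value outside its range is refused whole. The fingers move at their own pace and stop on an object; FORCE is the grip in N (left out, the last holds). Time passes only in rows, so rows that repeat a pose let the fingers close. It gives the time, the measured TCP pose, the force, the opening and the grip force at its end, in the units of the state.
- manip.get_state(): the state, without advancing time (a new reading comes with each control period).
- vision.grab_frame(name): name is "side" or "top" or "wrist"; returns the picture (400x640x3 uint8, red, green, blue); there is no depth.
- vision.camera_model(name): a dict with "K" (3x3 intrinsics, pixels), "world_from_camera" (4x4, takes a point from camera to world coordinates); the wrist camera has in their place "T_tool_cam" (4x4, takes a point from camera to tool coordinates, whose origin is the TCP and whose axes are the flange's). Camera axes: x right, y up, looking along -z (the intrinsics and any distortion apply to the point x, -y, -z); pixel columns grow to the right and rows downward; lengths in mm; the calibration is good to about 2 mm. A picture is of the moment at which its call begins: read the wrist's pose just before it. camera_model takes no time and is no camera call.
- ticket.sign_off(): hands the job in; it is judged then, once.
The state is a dict: "t": time; "joint_pos": joint angles; "joint_vel": joint speeds; "joint_efforts": joint torques, N m; "tool_pos": TCP position; "eef_rot": TCP orientation; "wrist_force": force on the tool from outside, world axes, zero at the start; "ft_torque": the same for the moment, N m; "gripper_width": finger opening in mm; "gripper_force": force on a finger pad.
Only numpy, scipy, OpenCV 4.12 (cv2) and the standard library are available. Lean on these libraries where they do the work, as an engineer would, in place of code of your own. Each camera call takes 0.05 s, during which the arm holds its last target. There are 200 camera calls.

### The job

Clamp the long lino block for carving: lay it flat on the bar of the bench clamp, lengthwise and centred between the sprung screw pad and the sliding jaw, let go of it, then push the jaw up to it from behind, click by click, until it takes a firm push of about 18 N, so that the ratchet by itself keeps the block square and firmly squeezed against the half-sunk sprung pad. Do not crush it: never put more than 25 N on the block. Take the hand away and leave everything else on the table where it is.

Things in the scene. Friction and masses are not known exactly. Their poses are not given: they have to be found in the camera images.
- block_center (a point): (All sizes here in mm.) Centre (half-way up) of the long lino block: a wooden block 60 x 120 x 24 (x, y, z) faced with grey linoleum (face up), 0.1 to 0.2 kg, lying loose and flat on the table on its wooden side; its y axis is its long side.
- block: The same long block, for its orientation; origin under its centre.
- clamp: Steel and aluminium bench bar clamp, bolted to the table, yaw up to 0.25 rad either way. Origin on the table under the middle of its bar; z up, y along the bar: the fixed head with its screw stands at -y, the sliding jaw on the +y half. Only two feet (96 wide, 6 high, at y = -150 and +184) stand out beside the bar; with its handle the screw reaches to y = -315.
- bed (a point): On the bar's top, 26 above the clamp's origin. The bar is two rails, together 40 wide and 384 long (y = -180 to +204), on whose tops the work lies: a block lying there has its centre 38 above the table. The saw-toothed rack lies sunk between the rails, out of the block's way.
- head_face (a point): On the inner face of the fixed head (56 wide, 60 high), on the screw's axis, 42 above the table. The screw carries a round pad, 30 across, facing the jaw. Screw and pad are not measured: the screw was left at an unknown setting (it is stiff and stays so), the pad's face standing 34 to 89 from here. The pad is sprung, 14 of travel: it yields at 3 N, then 1.3 N per mm, and is solid on its stop at 21 N.
- jaw: The sliding jaw; origin at table height under the middle of its rubber-faced front (50 wide, 28 to 54 above the table); axes as the clamp's. It closes towards -y: front at y = +84 to +104 of the clamp at the start, -26 at most. Upright plate 56 wide, 18 thick with the rubber, 70 high; behind it a low carriage, 56 wide, 42 high, back to 59 behind the front.
- jaw_back (a point): Where to push: middle of the flat back of the jaw's upright plate, 59 above the table, 18 behind the front face. This back is free from 43 to 70 above the table and over its 56 width.
- jaw_tail (a point): Tip of the sprung pawl in the jaw's carriage. It rides on the toothed rack, pitch 4: closing the jaw takes 1.5 to 4 N (one click a tooth, 1.5 N friction included) on top of the squeeze. It cannot slide open: let go under load, the jaw falls back 0 to 4 to the last tooth passed. A steel release tab, 43 high, sticks out behind to 67 behind the front: not needed.
- short_block: short lino block, a bystander: same make as the long one, 60 x 78 x 24; origin under its centre
- ink_tub: white tub of printing ink with a black lid, a bystander, 72 across, 58 high; origin under its centre
- brayer: ink roller with wooden handle, lying flat, a bystander, about 170 long and 90 wide, 32 high; origin at the inner end of its handle
- gouge: small lino gouge lying flat, a bystander, 120 long; origin between handle and blade
- gouge_b: a second lino gouge, like the first, a bystander
- glue_stick: glue stick standing upright, a bystander, 29 across, 98 high; origin under its centre
- tape_roll: empty cardboard tape core lying flat, a bystander, 88 across, 24 high; origin under its centre

How it is judged:
By the outcome, as a careful person would: the job done as asked, in the order asked, and still so for the second after the job is handed in, with the robot touching nothing.
It also fails if it takes over 58 s, if anything falls off the work surface, if the arm or the gripper's body presses on something with over 40 N, if the wrist force passes 120 N, or if a joint passes its speed limit or range.

## Working session

There is one attempt and no reset: what is moved stays moved. The work goes in short steps, Python scripts to look and compute and a shell command to move; the robot and the scene stay as the last step left them, time stands still between calls to the robot, and variables do not carry over. Pictures are saved under pics/ and viewed, at most 12 in all, crops included, and the job is handed in when it is done.

```bash
ls; mkdir -p pics; python3 - <<'E'
from plant import manip, vision
import cv2
print(manip.get_state(), manip.tip_reach)
for n in ("top","side","wrist"):
    cv2.imwrite(f"pics/{n}0.png", vision.grab_frame(n)[:,:,::-1]); print(n,vision.camera_model(n))
E
```

```text
pics
{'t': 0.0, 'joint_pos': array([-9.82374731e-01,  2.55744002e-01,  1.06981168e-01, -4.82254742e-04,
       -1.42389520e+00, -2.84592301e-01]), 'joint_vel': array([-0.00196278, -0.00139371,  0.00116108,  0.00088185,  0.00030812,
       -0.00053662]), 'joint_efforts': array([-5.68041578e-04, -3.86629915e+01,  2.37934148e+01,  5.36530942e+00,
       -6.14015444e-03,  6.29832289e-05]), 'tool_pos': array([ 164.43841365, -524.28379175,  215.78700669]), 'eef_rot': array([-1.51295828e-01,  9.88488062e-01,  9.44401863e-04, -1.77408503e-04]), 'wrist_force': array([ 0.1736851 , -0.13766516, -0.12347597]), 'ft_torque': array([-0.02428893, -0.01627889, -0.02393334]), 'gripper_force': 0.0, 'gripper_width': 85.74562494710796} 17.0
top {'K': array([[361.06968253,   0.        , 313.48212056],
       [  0.        , 361.06968253, 203.01095777],
       [  0.        ,   0.        ,   1.        ]]), 'world_from_camera': array([[-2.53337538e-02,  9.93700279e-01, -1.09169390e-01,
         4.78798169e+02],
       [-9.99679002e-01, -2.52156427e-02,  2.46250886e-03,
         2.42799220e+01],
       [-3.057
[... 509 characters left out ...]
+02],
       [-1.95014399e-02,  7.03301314e-01,  7.10624342e-01,
         7.89489575e+02],
       [ 0.00000000e+00,  0.00000000e+00,  0.00000000e+00,
         1.00000000e+00]])}
wrist {'K': array([[289.25091922,   0.        , 317.06409508],
       [  0.        , 289.25091922, 201.76653707],
       [  0.        ,   0.        ,   1.        ]]), 'T_tool_cam': array([[-3.72372867e-05,  9.64781710e-01,  2.63051803e-01,
         6.69618551e+01],
       [ 9.99999933e-01,  1.31507866e-04, -3.40765960e-04,
         1.82014063e-01],
       [-3.63358147e-04,  2.63051772e-01, -9.64781650e-01,
        -1.57940778e+02],
       [ 0.00000000e+00,  0.00000000e+00,  0.00000000e+00,
         1.00000000e+00]])}
```

View pics/top0.png

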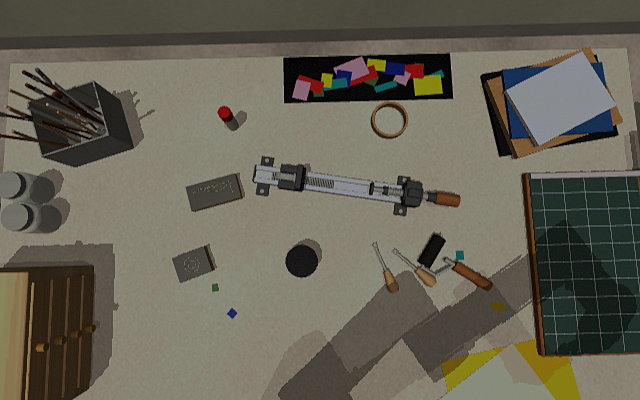

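View pics/side0.png

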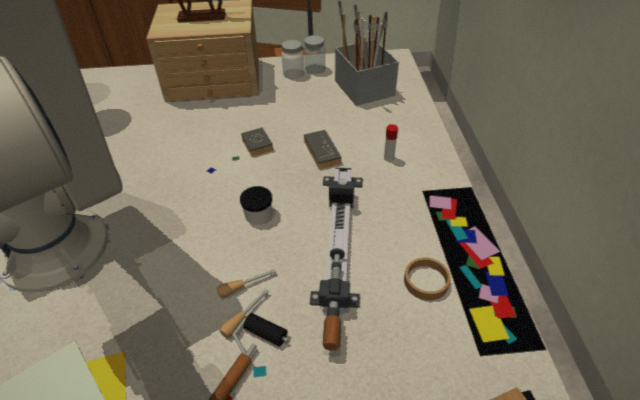

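The top view shows the long block at about (215,192). The clamp runs from its head at (410,193) to the jaw at (292,177), and the short block (194,263), tub (302,261), glue stick (227,115) and tape core (390,120) stand around it. I'll enlarge this area.

```bash
python3 - <<'E'
import cv2
a=cv2.imread("pics/top0.png")[150:222,180:440]
a=cv2.convertScaleAbs(a,alpha=1.5,beta=15)
b=[cv2.resize(p,None,fx=6,fy=6,interpolation=cv2.INTER_CUBIC) for p in (a[:,:130],a[:,130:])]
import numpy as np
cv2.imwrite("pics/crop0.png",cv2.resize(np.vstack([b[0][:294+138],b[1][:432]])[:, :],(540*1,600)) if 0 else np.vstack([cv2.resize(p,None,fx=4/6,fy=4/6) for p in b]))
E
```

```text
(no output)
```

View pics/crop0.png

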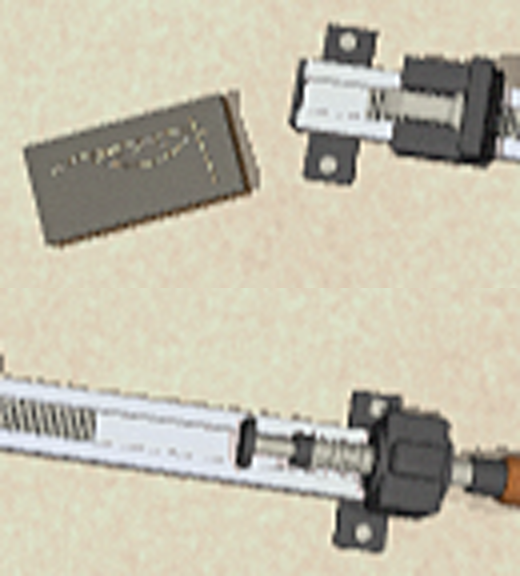

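The crop shows the block's top corners at (186.3,187.5), (235.5,173.8), (240.8,198.3) and (193,211). The foot bolt holes are at (267,160.3), (261.8,191), (404.3,180) and (400.8,211). The pad face is near (369.5,188.5), and the jaw plate spans columns 297–305.

```bash
cat > h.py <<'E'
import numpy as np
from scipy.spatial.transform import Rotation as R
from plant import manip, vision
def px2w(name,uv,z,st=None):
    m=vision.camera_model(name);K=m["K"]
    if name=="wrist":
        st=st or manip.get_state();T=np.eye(4);T[:3,:3]=R.from_quat(st["eef_rot"]).as_matrix();T[:3,3]=st["tool_pos"];T=T@m["T_tool_cam"]
    else: T=m["world_from_camera"]
    uv=np.atleast_2d(uv).astype(float)
    d=np.c_[(uv[:,0]-K[0,2])/K[0,0],-(uv[:,1]-K[1,2])/K[1,1],-np.ones(len(uv))]@T[:3,:3].T
    o=T[:3,3]; return o+d*((z-o[2])/d[:,2])[:,None]
E
python3 - <<'E'
from h import *
np.set_printoptions(precision=1,suppress=True)
b=px2w("top",[(186.25,187.5),(235.5,173.75),(240.75,198.25),(193,211)],24)
print(b, b.mean(0)); e=(b[0]+b[3]-b[1]-b[2])/2; w=(b[0]+b[1]-b[2]-b[3])/2; print("L",np.linalg.norm(e),np.linalg.norm(w),"yaw",np.arctan2(-e[0],e[1]),np.arctan2(w[1],w[0]))
f=px2w("top",[(267,160.25),(261.75,191),(404.25,180),(400.75,211)],6);p=(f[0]+f[1])/2;q=(f[2]+f[3])/2
print(f,"span",np.linalg.norm(p-q)); yd=(p-q)/np.linalg.norm(p-q); yaw=np.arctan2(-yd[0],yd[1]); o=q+yd*150; print("clamp",o,yaw)
def loc(P): d=P-o; xd=np.array([yd[1],-yd[0],0]); return d@xd,d@yd
print("pad",loc(px2w("top",(369.5,188.5),42)[0])); print("jaw front",loc(px2w("top",(305,177.5),70)[0]),loc(px2w("top",(297,177),70)[0]))
print("carriage back",loc(px2w("top",(279,177),42)[0]))
print("head face",loc(px2w("top",(310+368/4,150+(450-288)/4),60)[0]))
print("bystanders", px2w("top",(302,261),58),px2w("top",(194,263),24),px2w("top",(227,112),98))
E
```

```text
[[615.3 320.4  24. ]
 [645.2 204.5  24. ]
 [586.6 192.3  24. ]
 [559.4 303.9  24. ]] [601.6 255.3  24. ]
L 117.23685034059913 59.03047248519137 yaw 0.24584036433129125 0.24544316736137675
[[ 680.1  132.1    6. ]
 [ 605.2  145.5    6. ]
 [ 623.2 -197.7    6. ]
 [ 548.6 -185.4    6. ]] span 335.1659141801293
clamp [611.3 -43.7   6. ] -0.1700290867030438
pad (np.float64(-0.94400884193455), np.float64(-64.81488210560511))
jaw front (np.float64(-1.8951082237611327), np.float64(84.3713700426311)) (np.float64(-3.348196977256636), np.float64(102.1908945641378))
carriage back (np.float64(-4.445898845100739), np.float64(145.34449388823356))
head face (np.float64(1.9909653975532677), np.float64(-135.3094597066915))
bystanders [[439.3  50.9  58. ]] [[439.3 300.3  24. ]] [[768.7 207.1  98. ]]
```

```bash
cat >> h.py <<'E'
np.set_printoptions(precision=2,suppress=True)
def goal(pos,psi):
    """shift (tool axes, mm) and rotvec (deg) from the measured pose to TCP pos with tool down, tool x heading psi"""
    s=manip.get_state();A=R.from_quat(s["eef_rot"])
    x=[np.cos(psi),np.sin(psi),0];z=[0,0,-1];B=R.from_matrix(np.c_[x,np.cross(z,x),z])
    print("t",s["t"],"pos",s["tool_pos"],"F",s["wrist_force"]); print("shift",A.inv().apply(np.array(pos)-s["tool_pos"]),"turn",np.degrees((A.inv()*B).as_rotvec()))
E
python3 -c "
from h import *
goal([602,255,150],-1.325)"
```

```text
t 0.15 pos [ 164.44 -524.41  216.  ] F [ 0.12 -0.46 -0.6 ]
shift [-650.62  612.79   66.87] turn [  0.07   0.06 -86.68]
```

```bash
python3 -m creep '[[[-650,612,20],[0,0,-86.7],85],[[-650,612,20],[0,0,-86.7],85],[[-650,612,20],[0,0,-86.7],85],[[-650,612,20],[0,0,-86.7],85],[[-650,612,20],[0,0,-86.7],85],[[-650,612,20],[0,0,-86.7],85],[[-650,612,20],[0,0,-86.7],85],[[-650,612,20],[0,0,-86.7],85],[[-650,612,20],[0,0,-86.7],85],[[-650,612,20],[0,0,-86.7],85],[[-650,612,20],[0,0,-86.7],85],[[-650,612,20],[0,0,-86.7],85]]'; python3 -c "
from h import *
goal([602,255,150],-1.325)"
```

```text
t: 1.35
tool_pos: [458.7, 0.3, 203.3]
eef_rot: [0.789, -0.614, 0.0, -0.0]
wrist_force: [1.1, -0.3, 0.3]
gripper_width: 85.1
gripper_force: 0.0
t 1.35 pos [458.67   0.33 203.27] F [ 1.13 -0.34  0.3 ]
shift [-211.83 -201.3    53.33] turn [-0.02  0.    0.09]
```

```bash
python3 -m creep '[[[-208,-198,30],[0,0,0],85],[[-208,-198,52],[0,0,0],85],[[-208,-198,52],[0,0,0],85],[[-208,-198,52],[0,0,0],85],[[-208,-198,52],[0,0,0],85],[[-208,-198,52],[0,0,0],85],[[-208,-198,52],[0,0,0],85],[[-208,-198,52],[0,0,0],85],[[-208,-198,52],[0,0,0],85]]'; python3 - <<'E'
from h import *
import cv2
goal([602,255,150],-1.325)
cv2.imwrite("pics/w1.png", vision.grab_frame("wrist")[:,:,::-1])
E
```

```text
t: 2.25
tool_pos: [599.5, 247.6, 151.5]
eef_rot: [0.788, -0.615, 0.0, 0.0]
wrist_force: [-0.2, -0.2, 0.9]
gripper_width: 85.1
gripper_force: 0.0
t 2.25 pos [599.48 247.58 151.55] F [-0.16 -0.25  0.88]
shift [-6.58 -4.25  1.55] turn [-0.01 -0.01  0.  ]
```

View pics/w1.png

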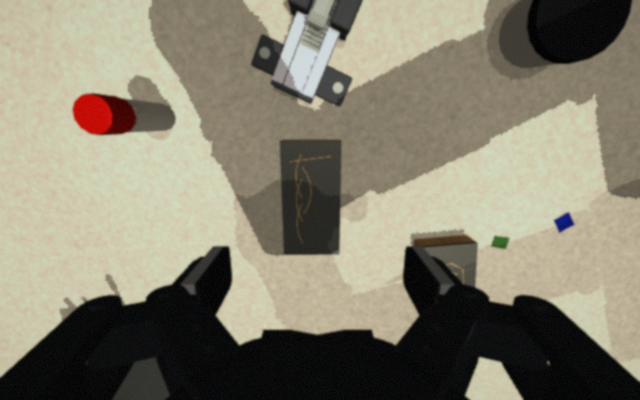

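The block shows squarely: top corners (281,140), (341,140), (340,254), (283,254). Clamp rear foot holes are at (265,54) and (338,88).

```bash
python3 - <<'E'
from h import *
b=px2w("wrist",[(281,140),(341,140),(340,254),(283,254)],24)
print(b,b.mean(0)); e=(b[3]+b[2]-b[1]-b[0])/2;w=(b[0]+b[3]-b[1]-b[2])/2
print(np.linalg.norm(e),np.linalg.norm(w),np.arctan2(-e[0],e[1]),np.arctan2(w[1],w[0]))
f=px2w("wrist",[(265,54),(338,88)],6);print(f,f.mean(0))
c=b.mean(0);goal([c[0],c[1],19],-np.pi/2+np.arctan2(-e[0],e[1]))
E
```

```text
[[645.27 207.07  24.  ]
 [588.9  192.95  24.  ]
 [558.13 309.38  24.  ]
 [617.76 324.33  24.  ]] [602.51 258.43  24.  ]
120.42634240083413 59.79099013795909 0.24439402378968966 0.24553198400177745
[[678.99 133.55   6.  ]
 [603.34 145.97   6.  ]] [641.16 139.76   6.  ]
t 2.3 pos [599.54 247.4  152.06] F [-0.14  0.34  0.51]
shift [ -9.96  -5.45 133.07] turn [-0.05  0.01  0.06]
```

```bash
python3 -m creep '[[[-9,-5.4,50],[0,0,0],85],[[-9,-5.4,90],[0,0,0],85],[[-9,-5.4,115],[0,0,0],85],[[-9,-5.4,130],[0,0,0],85],[[-9,-5.4,130],[0,0,0],85],[[-9,-5.4,130],[0,0,0],85]]' 40; python3 -c "
from h import *
goal([602.3,257.5,19],-1.3264)"
```

```text
t: 2.9
tool_pos: [603.2, 257.8, 22.8]
eef_rot: [0.788, -0.615, 0.0, -0.001]
wrist_force: [1.1, -0.8, 0.9]
gripper_width: 85.1
gripper_force: 0.0
t 2.9 pos [603.22 257.8   22.75] F [ 1.07 -0.82  0.95]
shift [0.06 0.97 3.75] turn [-0.1   0.01  0.08]
```

```bash
python3 -m creep '[[[0,0,2.5],[0,0,0],70],[[0,0,2.5],[0,0,0],50],[[0,0,2.5],[0,0,0],50],[[0,0,2.5],[0,0,0],50],[[0,0,2.5],[0,0,0],50],[[0,0,2.5],[0,0,0],50]]' 40;  python3 -m creep '[[[0,0,0],[0,0,0],50],[[0,0,-10],[0,0,0],50],[[0,0,-30],[0,0,0],50],[[0,0,-60],[0,0,0],50],[[0,0,-100],[0,0,0],50],[[0,0,-130],[0,0,0],50],[[0,0,-130],[0,0,0],50]]';python3 -c "
from h import *
goal([602.3,257.5,19],-1.3264)"
```

```text
t: 3.5
tool_pos: [602.7, 258.3, 18.8]
eef_rot: [0.789, -0.615, 0.0, -0.0]
wrist_force: [-0.2, -0.1, 0.6]
gripper_width: 50.0
gripper_force: 0.0
t: 4.2
tool_pos: [605.5, 259.3, 155.7]
eef_rot: [0.789, -0.615, 0.003, -0.005]
wrist_force: [1.4, -1.0, -0.5]
gripper_width: 50.1
gripper_force: 0.0
t 4.2 pos [605.5  259.29 155.71] F [ 1.35 -0.98 -0.51]
shift [  1.25   5.04 136.66] turn [-0.63  0.12  0.13]
```

The fingers closed to 50 mm with no grip force, so the grasp missed. I'll look.

```bash
python3 - <<'E'
from h import *
import cv2
print(manip.get_state()["tool_pos"])
w=vision.grab_frame("wrist")[:,:,::-1]
s=vision.grab_frame("side")[:,:,::-1][60:260,180:480]
cv2.imwrite("pics/w2.png", np.vstack([cv2.resize(w,(480,300)),cv2.resize(s,(480,300),interpolation=cv2.INTER_CUBIC)[:300]]))
cv2.imwrite("pics/w2full.png",w)
E
```

```text
[605.5  259.29 155.71]
```

View pics/w2.png

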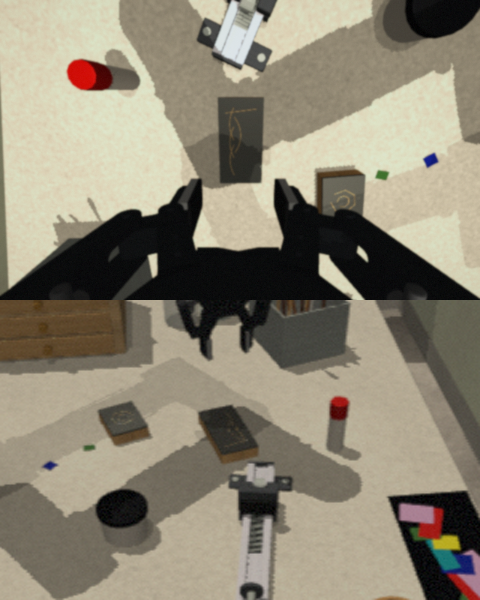

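```bash
python3 - <<'E'
from h import *
def proj(name,P):
    m=vision.camera_model(name);K=m["K"];T=np.linalg.inv(m["world_from_camera"]);q=T[:3,:3]@P+T[:3,3];return K[0,2]+K[0,0]*q[0]/-q[2],K[1,2]-K[1,1]*q[1]/-q[2]
s=manip.get_state()
print(proj("side",np.array([605.5,259.3,139])),proj("side",np.array([602,257,24])))
b=px2w("wrist",np.array([(218,97),(265,97),(262,183),(219,183)])*4/3,24);print(b,b.mean(0))
print(manip.tip_reach,s["tool_pos"],s["gripper_width"],s["gripper_force"],s["wrist_force"])
E
cat > c.py <<'E'
E
rm c.py; python3 -c "
import cv2
a=cv2.imread('pics/w2full.png')[110:310,200:440];cv2.imwrite('pics/w2c.png',cv2.convertScaleAbs(cv2.resize(a,None,fx=3,fy=3,interpolation=cv2.INTER_CUBIC),alpha=1.5))"
```

```text
(np.float64(321.9782415431832), np.float64(106.82319828786628)) (np.float64(321.32111191456266), np.float64(145.45745920837544))
[[641.91 206.32  24.  ]
 [583.98 191.77  24.  ]
 [555.52 306.36  24.  ]
 [614.53 321.24  24.  ]] [598.98 256.42  24.  ]
17.0 [603.02 258.59 150.31] 50.06006886158822 0.0 [ 0.45 -0.53 -0.39]
```

View pics/w2c.png

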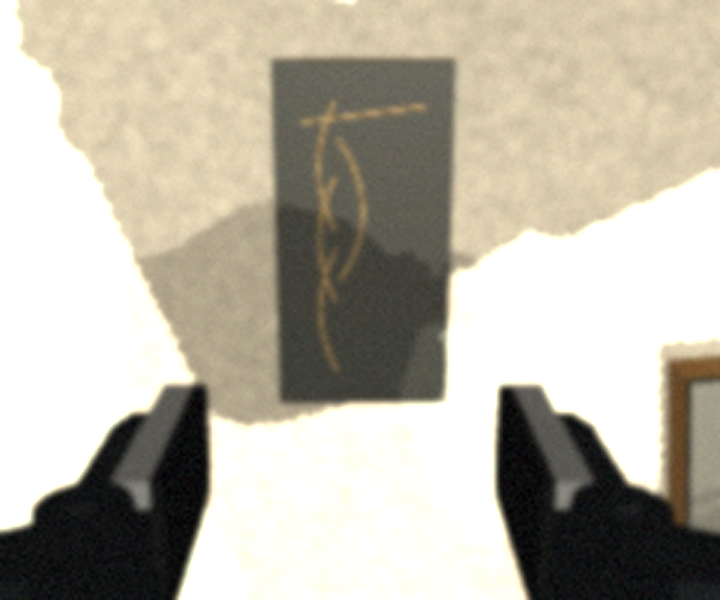

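The close-up settles it. The fingertip corner at (268,238), with a 50 mm gap and pad edge at x=+11, triangulates to a tool z of about −22. The tips are therefore about 22 mm behind the TCP, not 17 ahead, and the fingers closed above the block. The block hasn't moved. I'll go deeper, judging by the observed fingertips.

```bash
python3 -c "
from h import *
goal([601.8,257.5,-17],-1.3264)"; python3 -m creep '[[[0,0,0],[0,0,0],85],[[0,0,0],[0,0,0],85],[[0,0,40],[0,0,0],85],[[0,0,90],[0,0,0],85],[[0,0,125],[0,0,0],85],[[0,0,145],[0,0,0],85],[[0,0,155],[0,0,0],85],[[0,0,160],[0,0,0],85],[[0,0,160],[0,0,0],85]]'
```

```text
t 4.3 pos [603.02 258.59 150.31] F [ 0.45 -0.53 -0.39]
shift [  0.95   1.85 167.31] turn [-0.14  0.07  0.1 ]
t: 5.2
tool_pos: [602.9, 258.3, -11.1]
eef_rot: [0.789, -0.615, 0.0, -0.0]
wrist_force: [-0.8, 0.1, 0.0]
gripper_width: 85.0
gripper_force: 0.0
```

No contact, as expected. Next I go down the last few mm and close.

```bash
python3 -m creep '[[[0.5,1,3],[0,0,0],75],[[0.5,1,5],[0,0,0],60],[[0.5,1,5],[0,0,0],40],[[0.5,1,5],[0,0,0],40],[[0.5,1,5],[0,0,0],40],[[0.5,1,5],[0,0,0],40],[[0.5,1,5],[0,0,0],40]]' 40
```

```text
t: 5.9
tool_pos: [602.4, 257.9, -15.3]
eef_rot: [0.789, -0.615, 0.0, -0.001]
wrist_force: [-1.8, 0.2, 5.9]
gripper_width: 58.8
gripper_force: 44.9
```

Gripped at 58.8 mm with 45 N. I'll lift and carry it over the clamp.

```bash
python3 -m creep '[[[0,0,-5],[0,0,0],40],[[0,0,-20],[0,0,0],40],[[0,0,-50],[0,0,0],40],[[0,0,-85],[0,0,0],40],[[0,0,-110],[0,0,0],40],[[0,0,-110],[0,0,0],40],[[0,0,-110],[0,0,0],40]]'; python3 -c "
from h import *
goal([613,-34,95],-np.pi/2-.168)"
```

```text
t: 6.6
tool_pos: [601.4, 257.5, 93.6]
eef_rot: [0.788, -0.615, -0.0, -0.0]
wrist_force: [0.9, 0.0, -1.6]
gripper_width: 59.4
gripper_force: 44.2
t 6.6 pos [601.4  257.53  93.58] F [ 0.92  0.02 -1.64]
shift [285.59  59.72  -1.59] turn [ 0.04  0.03 23.71]
```

```bash
python3 -m creep '[[[20,4,-1],[0,0,2],40],[[60,12,-1],[0,0,5],40],[[100,21,-1],[0,0,9],40],[[140,29,-1],[0,0,13],40],[[180,38,-1],[0,0,17],40],[[220,46,-1],[0,0,20],40],[[250,52,-1],[0,0,22],40],[[275,57,-1],[0,0,23.7],40],[[285,59.7,-1],[0,0,23.7],40],[[285,59.7,-1],[0,0,23.7],40],[[285,59.7,-1],[0,0,23.7],40]]'; python3 - <<'E'
from h import *
import cv2,json
goal([613,-34,95],-np.pi/2-.168)
s=manip.get_state();json.dump({k:list(s[k]) for k in("tool_pos","eef_rot")},open("p3.json","w"))
w=vision.grab_frame("wrist")[:,:,::-1]
t=vision.grab_frame("top")[:,:,::-1]
cv2.imwrite("pics/t3.png",t);cv2.imwrite("pics/w3.png",w)
cv2.imwrite("pics/w3c.png",cv2.convertScaleAbs(cv2.resize(w[0:400,110:530],None,fx=1.5,fy=1.5,interpolation=cv2.INTER_CUBIC),alpha=1.4,beta=10))
E
```

```text
t: 7.7
tool_pos: [612.8, -33.2, 94.0]
eef_rot: [-0.645, 0.764, 0.001, -0.0]
wrist_force: [-0.1, 0.2, -1.3]
gripper_width: 59.4
gripper_force: 44.1
t 7.7 pos [612.82 -33.2   93.99] F [-0.14  0.2  -1.3 ]
shift [ 0.76 -0.31 -1.01] turn [ 0.08 -0.    0.02]
```

View pics/w3c.png

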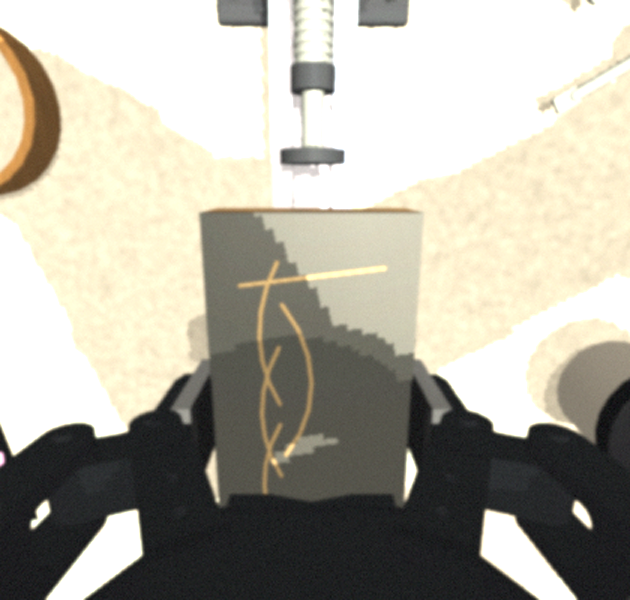

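The pad's front edge is at about (318.3,108.7) px, disc top z≈57. The held block's top front corners are at (244,142) and (391.3,142). The rails point straight up the image, in line with the block.

```bash
python3 - <<'E'
from h import *
import json
s=json.load(open("p3.json"));s={k:np.array(v) for k,v in s.items()}
o=np.array([611.3,-43.7,0]);ya=-.168;xd=np.array([np.cos(ya),np.sin(ya),0]);yd=np.array([-np.sin(ya),np.cos(ya),0])
L=lambda P:np.array([(P-o)@xd,(P-o)@yd])
print("pad ends",[L(p) for p in px2w("wrist",[(110+281/1.5,163/1.5),(110+344/1.5,163/1.5)],50,s)], "top edge",L(px2w("wrist",(318.3,108.7),57,s)[0]))
for z in (133,):
    print("block front",[L(p) for p in px2w("wrist",[(244,142),(391.3,142)],z,s)],"bottom",L(px2w("wrist",(317.7,138.7),z-24,s)[0]))
print("tcp",L(s["tool_pos"]))
# feet: front foot inner edges near bar
print("collar",L(px2w("wrist",(110+313/1.5,70/1.5),50,s)[0]))
E
python3 - <<'E'
import cv2
a=cv2.imread("pics/w3.png")[0:150,230:410]
import numpy as np
cv2.imwrite("pics/w3d.png",cv2.resize(np.clip((a.astype(float)-60)*1.2,0,255).astype('uint8'),None,fx=4,fy=4,interpolation=cv2.INTER_CUBIC))
E
```

```text
pad ends [array([ 12.34, -65.03]), array([-15.6 , -65.04])] top edge [ -1.56 -64.7 ]
block front [array([ 28.85, -48.5 ]), array([-30.59, -48.52])] bottom [ -0.98 -48.56]
tcp [-0.26 10.61]
collar [  -1.78 -102.32]
```

View pics/w3d.png

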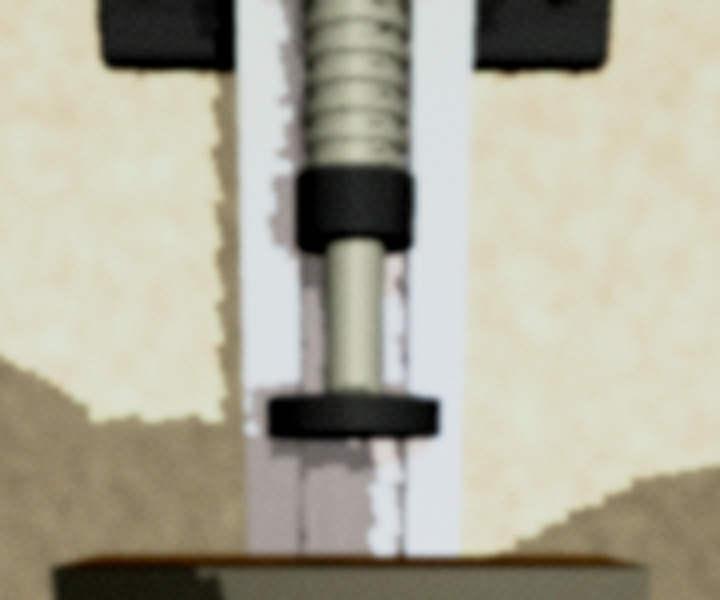

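The rails run vertically in the image with their centre at px 318.75, so yaw matches. The block sits about 1 mm to one side and 1.5 mm too far from the pad. I'll shift x by 1.5 and y by 1, then lower about 82 mm.

```bash
python3 -m creep '[[[1.5,1,20],[0,0,0],40],[[1.5,1,45],[0,0,0],40],[[1.5,1,65],[0,0,0],40],[[1.5,1,75],[0,0,0],40],[[1.5,1,79],[0,0,0],40],[[1.5,1,81],[0,0,0],40],[[1.5,1,81],[0,0,0],40],[[1.5,1,81],[0,0,0],40]]'
```

```text
t: 8.6
tool_pos: [612.9, -34.6, 14.8]
eef_rot: [-0.646, 0.764, -0.001, 0.001]
wrist_force: [-0.4, 0.2, -0.3]
gripper_width: 58.8
gripper_force: 44.1
```

```bash
python3 -m creep '[[[0,0,1],[0,0,0],40],[[0,0,2],[0,0,0],40],[[0,0,2],[0,0,0],40]]';python3 -m creep '[[[0,0,1],[0,0,0],40],[[0,0,1],[0,0,0],40]]'
```

```text
t: 8.9
tool_pos: [612.1, -34.8, 11.8]
eef_rot: [-0.645, 0.764, 0.0, -0.0]
wrist_force: [0.6, 0.4, -1.4]
gripper_width: 59.4
gripper_force: 44.1
t: 9.1
tool_pos: [612.2, -34.8, 10.8]
eef_rot: [-0.646, 0.764, -0.0, 0.0]
wrist_force: [-0.3, -0.8, 0.0]
gripper_width: 59.2
gripper_force: 44.2
```

```bash
python3 -m creep '[[[0,0,0.7],[0,0,0],40],[[0,0,0.7],[0,0,0],40]]';python3 -m creep '[[[0,0,0.7],[0,0,0],40],[[0,0,0.7],[0,0,0],40]]'
```

```text
t: 9.3
tool_pos: [612.3, -34.8, 10.7]
eef_rot: [-0.646, 0.764, -0.0, 0.0]
wrist_force: [-2.3, 0.5, 4.2]
gripper_width: 59.1
gripper_force: 44.7
t: 9.5
tool_pos: [612.3, -34.8, 10.7]
eef_rot: [-0.646, 0.764, -0.0, 0.0]
wrist_force: [-4.2, 0.9, 9.0]
gripper_width: 59.2
gripper_force: 45.3
```

Seated on the bar, with the contact force rising at z=10.7. Release and rise.

```bash
python3 -m creep '[[[0,0,-1],[0,0,0],62],[[0,0,-1],[0,0,0],75],[[0,0,-1],[0,0,0],84],[[0,0,-1],[0,0,0],84],[[0,0,-10],[0,0,0],84],[[0,0,-40],[0,0,0],84],[[0,0,-80],[0,0,0],84],[[0,0,-110],[0,0,0],84],[[0,0,-110],[0,0,0],60],[[0,0,-110],[0,0,0],30],[[0,0,-110],[0,0,0],0],[[0,0,-110],[0,0,0],0]]'
python3 - <<'E'
from h import *
import cv2,json
s=manip.get_state();print(s["tool_pos"],s["gripper_width"],s["wrist_force"]);json.dump({k:list(s[k]) for k in("tool_pos","eef_rot")},open("p4.json","w"))
w=vision.grab_frame("wrist")[:,:,::-1];cv2.imwrite("pics/w4.png",w)
cv2.imwrite("pics/w4c.png",cv2.convertScaleAbs(cv2.resize(w[20:400,170:470],None,fx=1.57,fy=1.57,interpolation=cv2.INTER_CUBIC),alpha=1.2))
E
```

```text
t: 10.7
tool_pos: [611.4, -34.8, 118.1]
eef_rot: [-0.645, 0.764, 0.001, -0.001]
wrist_force: [0.2, -0.1, 0.6]
gripper_width: 26.6
gripper_force: 0.0
[611.35 -34.8  118.1 ] 26.61080493006061 [ 0.18 -0.13  0.58]
```

View pics/w4c.png

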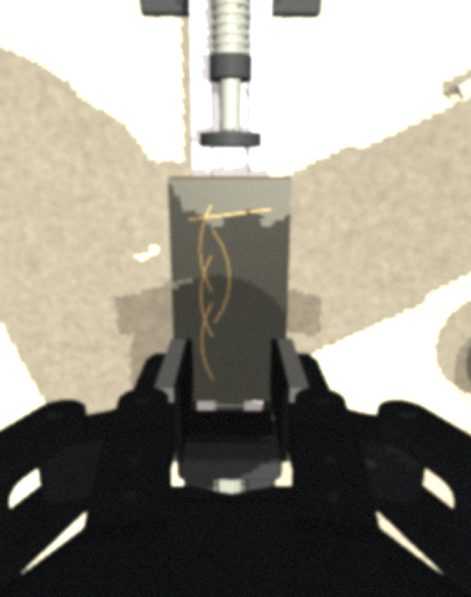

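The block lies square and centred on the bar, with the pad ahead at (230,138) in the crop and the jaw just behind. I'll shut the fingers and go behind the jaw.

```bash
python3 -m creep '[[[-30,0,0],[0,0,0],0],[[-75,0,0],[0,0,0],0],[[-110,0,0],[0,0,0],0],[[-119,0,0],[0,0,0],0],[[-119,0,0],[0,0,0],0],[[-119,0,0],[0,0,0],0],[[-119,0,20],[0,0,0],0],[[-119,0,45],[0,0,0],0],[[-119,0,60],[0,0,0],0],[[-119,0,60],[0,0,0],0],[[-119,0,60],[0,0,0],0]]'
python3 - <<'E'
from h import *
import cv2
s=manip.get_state()
o=np.array([611.3,-43.7,0]);ya=-.168;xd=np.array([np.cos(ya),np.sin(ya),0]);yd=np.array([-np.sin(ya),np.cos(ya),0])
print(s["tool_pos"],(s["tool_pos"]-o)@xd,(s["tool_pos"]-o)@yd,s["wrist_force"],s["gripper_width"])
w=vision.grab_frame("wrist")[:,:,::-1];cv2.imwrite("pics/w5.png",w)
cv2.imwrite("pics/w5c.png",cv2.convertScaleAbs(cv2.resize(w[0:360,190:450],None,fx=1.66,fy=1.66,interpolation=cv2.INTER_CUBIC),alpha=1.3))
E
```

```text
t: 11.85
tool_pos: [632.2, 81.3, 59.9]
eef_rot: [-0.645, 0.764, -0.0, -0.0]
wrist_force: [-0.1, 0.3, 0.4]
gripper_width: -0.0
gripper_force: 0.0
[632.2   81.34  59.93] -0.3059421774419682 126.77404501106116 [-0.1   0.33  0.4 ] -0.029675552041320222
```

View pics/w5c.png

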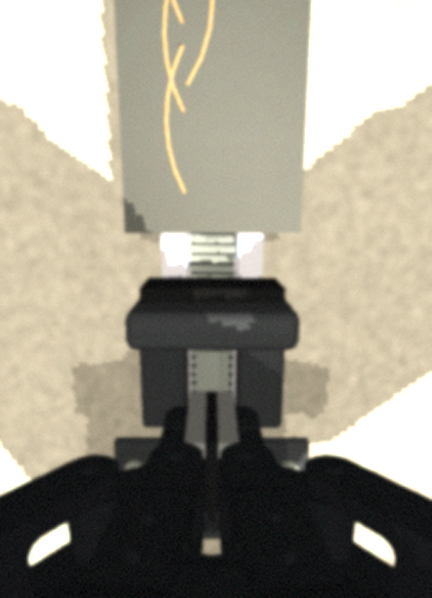

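Shut fingertips sit 18 mm behind the TCP, triangulated again, so a tip height of about 49 means TCP z≈31. Descend behind the plate.

```bash
python3 -m creep '[[[0,0.5,12],[0,0,0],0],[[0,0.5,24],[0,0,0],0],[[0,0.5,29],[0,0,0],0],[[0,0.5,29],[0,0,0],0],[[4,0.5,29],[0,0,0],0],[[8,0.5,29],[0,0,0],0],[[8,0.5,29],[0,0,0],0]]'; python3 -m creep '[[[2,0,0],[0,0,0],0],[[4,0,0],[0,0,0],0],[[6,0,0],[0,0,0],0],[[8,0,0],[0,0,0],0],[[10,0,0],[0,0,0],0],[[12,0,0],[0,0,0],0]]'
```

```text
t: 12.6
tool_pos: [630.3, 74.2, 30.8]
eef_rot: [-0.645, 0.764, -0.0, 0.0]
wrist_force: [0.2, 0.2, 0.2]
gripper_width: 0.0
gripper_force: 0.0
t: 13.2
tool_pos: [628.3, 63.2, 30.6]
eef_rot: [-0.646, 0.764, -0.0, 0.0]
wrist_force: [-1.5, 3.8, 1.6]
gripper_width: -0.3
gripper_force: 1.9
```

```bash
python3 -m creep '[[[2,0,0],[0,0,0],0],[[4,0,0],[0,0,0],0],[[6,0,0],[0,0,0],0],[[8,0,0],[0,0,0],0],[[10,0,0],[0,0,0],0],[[10,0,0],[0,0,0],0]]'; python3 -m creep '[[[2,0,0],[0,0,0],0],[[4,0,0],[0,0,0],0],[[6,0,0],[0,0,0],0],[[8,0,0],[0,0,0],0],[[8,0,0],[0,0,0],0]]'; python3 -m creep '[[[1,0,0],[0,0,0],0],[[2,0,0],[0,0,0],0],[[3,0,0],[0,0,0],0],[[4,0,0],[0,0,0],0],[[4,0,0],[0,0,0],0]]'
```

```text
t: 13.8
tool_pos: [626.5, 52.7, 30.4]
eef_rot: [-0.645, 0.764, -0.0, -0.0]
wrist_force: [0.0, 1.9, 1.1]
gripper_width: -0.1
gripper_force: 1.3
t: 14.3
tool_pos: [625.2, 44.8, 30.4]
eef_rot: [-0.645, 0.764, -0.0, -0.0]
wrist_force: [0.4, 2.7, 2.4]
gripper_width: 0.2
gripper_force: 1.6
t: 14.8
tool_pos: [624.5, 41.1, 30.4]
eef_rot: [-0.645, 0.764, -0.0, 0.0]
wrist_force: [1.1, 3.3, 2.8]
gripper_width: -0.0
gripper_force: 1.9
```

```bash
for i in 1 2 3; do python3 -m creep '[[[1,0,0],[0,0,0],0],[[2,0,0],[0,0,0],0],[[2,0,0],[0,0,0],0]]' | grep -E 'tool_pos|wrist'; done
```

```text
tool_pos: [624.2, 39.1, 30.4]
wrist_force: [1.5, 3.0, 3.2]
tool_pos: [624.1, 38.2, 30.4]
wrist_force: [1.0, 6.6, 3.1]
tool_pos: [623.8, 36.9, 30.4]
wrist_force: [1.9, 9.6, 3.1]
```

```bash
for i in 1 2 3; do python3 -m creep '[[[1,0,0],[0,0,0],0],[[2,0,0],[0,0,0],0],[[2,0,0],[0,0,0],0]]' | grep -E 'tool_pos|wrist'; done
```

```text
tool_pos: [623.6, 35.6, 30.4]
wrist_force: [1.8, 10.9, 3.0]
tool_pos: [623.4, 34.2, 30.5]
wrist_force: [1.0, 13.1, 3.0]
tool_pos: [623.2, 32.9, 30.4]
wrist_force: [0.0, 14.1, 3.1]
```

```bash
for i in 1 2 3; do python3 -m creep '[[[0.7,0,0],[0,0,0],0],[[1,0,0],[0,0,0],0],[[1,0,0],[0,0,0],0]]' | grep -E 'tool_pos|wrist'; done
```

```text
tool_pos: [623.1, 32.3, 30.4]
wrist_force: [0.4, 15.7, 2.1]
tool_pos: [623.0, 31.7, 30.5]
wrist_force: [0.8, 17.4, 3.1]
tool_pos: [622.8, 30.9, 30.4]
wrist_force: [1.1, 17.3, 4.0]
```

```bash
for i in 1 2; do python3 -m creep '[[[0.5,0,0],[0,0,0],0],[[0.7,0,0],[0,0,0],0],[[0.7,0,0],[0,0,0],0]]' | grep -E 'tool_pos|wrist'; done
```

```text
tool_pos: [622.8, 30.5, 30.4]
wrist_force: [1.4, 18.8, 3.8]
tool_pos: [622.7, 30.1, 30.5]
wrist_force: [0.8, 18.8, 3.3]
```

The push is at 18.8 N. I'll ease off gently and watch where the jaw settles.

```bash
for i in 1 2 3 4; do python3 -m creep '[[[-0.8,0,0],[0,0,0],0],[[-1.6,0,0],[0,0,0],0],[[-1.6,0,0],[0,0,0],0]]' | grep -E 'tool_pos|wrist'; done
```

```text
tool_pos: [622.7, 30.1, 30.4]
wrist_force: [1.3, 15.1, 4.0]
tool_pos: [622.8, 30.9, 30.4]
wrist_force: [0.8, 12.2, 2.4]
tool_pos: [623.0, 31.9, 30.4]
wrist_force: [0.9, 10.3, 2.3]
tool_pos: [623.0, 32.3, 30.4]
wrist_force: [1.9, 6.6, 1.8]
```

The jaw holds at y≈32.3, about 2 mm back, with the pad sunk about 6 mm at about 11 N. Withdraw.

```bash
python3 -m creep '[[[-3,0,0],[0,0,0],0],[[-8,0,0],[0,0,0],0],[[-14,0,0],[0,0,0],0],[[-14,0,-15],[0,0,0],0],[[-14,0,-50],[0,0,0],0],[[-14,0,-90],[0,0,0],0],[[-14,0,-120],[0,0,0],0],[[-14,0,-140],[0,0,0],0],[[-14,0,-140],[0,0,0],0],[[-14,0,-140],[0,0,0],0]]'
python3 - <<'E'
from h import *
import cv2
w=vision.grab_frame("wrist")[:,:,::-1];t=vision.grab_frame("top")[:,:,::-1];print(manip.get_state()["wrist_force"])
a=cv2.resize(w[0:320,170:470],(480,512));b=cv2.resize(t[140:230,235:295*1+155],None,fx=2.05,fy=2.05,interpolation=cv2.INTER_CUBIC)
s=vision.grab_frame("side")[:,:,::-1][140:340,270:430]
cv2.imwrite("pics/f.png",np.hstack([cv2.convertScaleAbs(a,alpha=1.2),cv2.resize(cv2.resize(s,None,fx=2,fy=2),(320,512))]))
E
```

```text
t: 20.3
tool_pos: [624.8, 45.3, 170.0]
eef_rot: [-0.645, 0.764, 0.0, -0.0]
wrist_force: [-0.5, 0.2, -1.4]
gripper_width: 0.0
gripper_force: 0.0
[-0.15 -0.99 -1.79]
```

View pics/f.png

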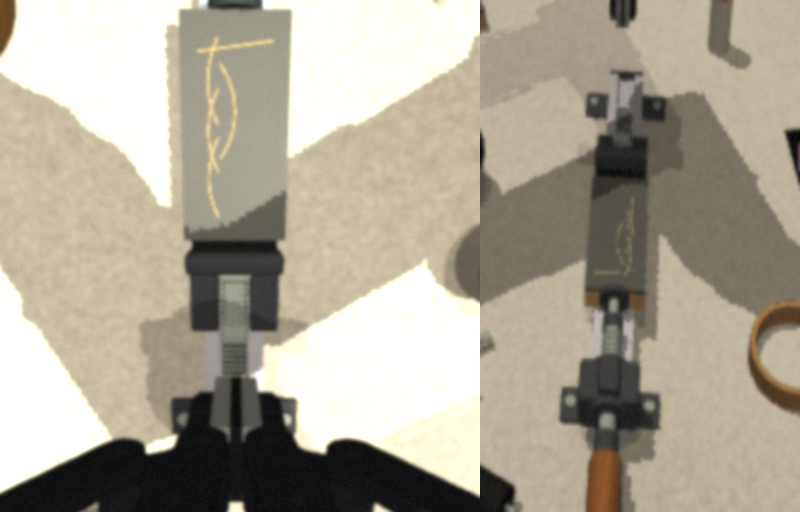

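The block is square and held between pad (235,5) and jaw (237,250), the hand is clear, and the bystanders seen here haven't moved. Handing in.

```bash
python3 -c "
from plant import ticket
print(ticket.sign_off())"
```

```text
the job is handed in; nothing more can be done
None
```

The long block is clamped square and centred on the bar: I pushed the jaw to about 18.8 N, it fell back about 2 mm onto its ratchet (pad sunk about 6 mm, roughly 11 N, estimated from where the jaw stopped), the hand is clear, and the job was handed in at about 20 s with no verdict shown.

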